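# Snap the upper tier onto a biscuit display stand

## Task

Finish the two-tier biscuit stand on the market table: pick up the shelf board that has four holes, set it down gently (do not drop it) over the stand's four posts, and press it evenly until all four posts have clicked through and it sits fully home and level, then let go. Leave the plain board without holes and the loose stack of biscuits where they are.

Things in the scene. Friction and masses are not known exactly. Their poses are not given: they have to be found in the camera images.
- shelf_board: Pale wood, 160 (x) x 130 (y) x 8 mm, 0.2 kg; four square 31 mm holes at x +-55, y +-40 mm; blue bar handle at its middle, 60 (x) x 18 (y) mm, its top 40 mm above the underside. Flat on the table left or right of the stand. Origin: centre of underside, z up. Fits either way round. Press at the handle: 8 to 15 N takes it past all four catches; its underside then sits 55 mm above the table.
- stand: White base 220 (x) x 190 (y) x 15 mm, fixed; origin: centre of its underside on the table, z up. Blue posts at x +-55, y +-40 mm: 44 mm wide shoulder up to z 55, 28 mm neck to 76, cone to a 6 mm tip at 100 mm; the cones centre a board let go 10 mm or 8 deg off. A yellow sprung catch on each neck's outer x side: a board just laid on rests on them, underside at about z 66, until pressed down.
- plain_board: Bystander: darker wooden board of the same size with the same handle but no holes, flat on the table on the other side of the stand. Origin: centre of its underside.
- biscuit_stack: Bystander: loose stack of round biscuits, 54 mm across, 70 mm high, beyond the boards on the left (+y). Origin: centre of its underside.

How it is judged:
By the outcome, as a careful person would: the job done as asked, in the order asked, and still so for the second after the job is handed in, with the robot touching nothing.
It also fails if it takes over 45 s, if anything falls off the work surface, if the arm or the gripper's body presses on something with over 40 N, if the wrist force passes 120 N, or if a joint passes its speed limit or range.

## Robot

A 7-joint arm with a two-finger parallel gripper is mounted at the origin on the work surface. World frame = base frame: x ahead of the robot, y to its left, z up, the work surface at z = 0. Lengths are in m, angles in rad, forces in N, time in s.
With the tool pointing down it reaches from about 0.35 to 0.9 m from the base axis. Payload 8.1 kg.
Tool frame: the origin (TCP) lies on the centre line of the jaws, within the pads' length; the fingertips stand 17 mm ahead of it and the grasp point (between the pads) lies 2 mm behind it; z points along the fingers, y is the direction in which the jaws open and shut (so a half turn about z gives the same grasp; the last joint's range is limited). The gripper opens to 92 mm and grips with 3 to 60 N. Pads are 19 mm wide; open, the fingers measure 130 mm over their backs; the gripper's body (75 mm by 190 mm) begins 47 mm behind the grasp point.
Start: joints at [-0.103, 0.434, 0.025, 1.573, -0.012, 1.134, -0.075], TCP at [0.625, -0, 0.244] pointing down, gripper open.
Joint ranges: [-2.62, 2.62], [-0.44, 2.09], [-1.27, 1.32], [0.08, 2.57], [-1.32, 4.46], [0.12, 2], [-2.74, 2.74]. Speed limits (rad/s): [2.22, 2.22, 3.01, 3.01, 3.14, 3.14, 3.14].

## Interface

Orientations are given as a rotation vector (axis times angle).
In Python, from cell import arm gives the robot as it stands.
- The arm moves only by the shell command python3 -m creep 'ROWS' [FORCE]. ROWS is JSON, a list that holds one entry, the list of rows, each a list of 7 numbers: the shift along the world's x, y, z in cm, then the turn, a rotation vector about the world's x, y, z in degrees, then the opening, from -1 (shut) to 1 (fully open), so that 0 is half open. In form: [[[tx, ty, tz, ax, ay, az, jaw], ...]]. A call has 1 to 5 rows; each row is the pose to reach, as a shift and turn from the pose commanded when the call began; what a row does not reach only later rows make up. A row lasts 1/10 s, in which the tool goes at most 50 mm and 8.59 degrees, less where a joint would pass 70% of its speed; a pose out of reach is approached as far as the arm can. A call with a gripper value outside its range is refused whole. The fingers move at their own pace and stop on an object; FORCE is the grip in N (left out, the last holds). Time passes only in rows, so rows that repeat a pose let the fingers close. It gives the time, the measured TCP pose, the force and the opening at its end, in the units of the state.
- arm.observe(): the state, without advancing time (a new reading comes with each control period).
- arm.get_image(name): name is "scene" or "side" or "wrist"; returns the picture (480x640x3 uint8, red, green, blue); there is no depth.
- arm.camera_model(name): a dict with "vfov" (degrees; the focal length in pixels is half the picture's height over the tangent of half this angle, whatever the lens; pixels are square), "cx", "cy" (the principal point, pixels), "cam_to_world" (4x4, takes a point from camera to world coordinates); the wrist camera has in their place "T_tool_cam" (4x4, takes a point from camera to tool coordinates, whose origin is the TCP and whose axes are the flange's). Camera axes: x right, y down, z forward; pixel columns grow to the right and rows downward; lengths in m; the calibration is good to about 2 mm. A picture is of the moment at which its call begins: read the wrist's pose just before it. camera_model takes no time and is no camera call.
- arm.sign_off(): hands the job in, once; it reports no verdict.
The state is a dict: "clock": time; "joints": joint angles; "dq": joint speeds; "joint_efforts": joint torques, N m; "position": TCP position; "ee_rot": TCP orientation; "force": force on the tool from outside, world axes, zero at the start; "ft_torque": the same for the moment, N m; "width": opening from 0.0 (shut) to 1.0 (fully open).
Only numpy, scipy, OpenCV 4.12 (cv2) and the standard library are available. Lean on these libraries where they do the work, as an engineer would, in place of code of your own. Each camera call takes 0.05 s, during which the arm holds its last target.

## Working session

There is one attempt and no reset: what is moved stays moved. The work goes in short steps, Python scripts to look and compute and a shell command to move; the robot and the scene stay as the last step left them, time stands still between calls to the robot, and variables do not carry over. Pictures are saved under pics/ and viewed, and the job is handed in when it is done.

```bash
ls; mkdir -p pics; cat > h.py <<'E'
import numpy as np, cv2
from cell import arm
from scipy.spatial.transform import Rotation as R
def snap(n,f):
    s=arm.observe(); im=arm.get_image(n); cv2.imwrite('pics/'+f,im[:,:,::-1]); 
    m=arm.camera_model(n)
    if 'cam_to_world' in m: T=np.array(m['cam_to_world'])
    else:
        A=np.eye(4);A[:3,:3]=R.from_rotvec(s['ee_rot']).as_matrix();A[:3,3]=s['position'];T=A@np.array(m['T_tool_cam'])
    np.savez('pics/'+f+'.npz',T=T,v=m['vfov'],cx=m['cx'],cy=m['cy'],im=im)
    return im
def ray(f,u,v):
    d=np.load('pics/'+f+'.npz');F=240/np.tan(np.radians(d['v'])/2)
    r=d['T'][:3,:3]@np.array([(u-d['cx'])/F,(v-d['cy'])/F,1]);return d['T'][:3,3],r/np.linalg.norm(r)
def plane(f,u,v,z):
    o,r=ray(f,u,v);return o+r*(z-o[2])/r[2]
def tri(f1,p1,f2,p2):
    o,r=ray(f1,*p1);q,s=ray(f2,*p2)
    a=np.linalg.lstsq(np.c_[r,-s],q-o,rcond=None)[0]
    A=o+a[0]*r;B=q+a[1]*s;return (A+B)/2,np.linalg.norm(A-B)
E
python3 - <<'E'
from h import *
for n in ('scene','side','wrist'): snap(n,n+'0.png'); m=arm.camera_model(n); print(n,m)
print(arm.observe())
E
```

```text
pics
scene {'vfov': 57.0182652365273, 'cx': 325.79769747518355, 'cy': 244.13770447691195, 'cam_to_world': array([[ 0.81625783,  0.33116298, -0.47334367,  0.98428278],
       [ 0.57757934, -0.45196258,  0.67980286, -0.6449483 ],
       [ 0.01119191, -0.82828794, -0.56019089,  0.58073711],
       [ 0.        ,  0.        ,  0.        ,  1.        ]])}
side {'vfov': 48.30510864695697, 'cx': 323.3974773070869, 'cy': 228.36174120862864, 'cam_to_world': array([[ 0.86832044, -0.31509437,  0.38306025,  0.09758866],
       [-0.4955283 , -0.51728282,  0.69776084, -0.73621625],
       [-0.02171003, -0.79569719, -0.60530542,  0.6819646 ],
       [ 0.        ,  0.        ,  0.        ,  1.        ]])}
wrist {'vfov': 62.40324938351209, 'cx': 327.57275717223183, 'cy': 238.03939459759917, 'T_tool_cam': array([[ 3.61154073e-04, -9.56529522e-01, -2.91635290e-01,
         7.88188522e-02],
       [ 9.99999928e-01,  3.11785430e-04,  2.15756050e-04,
        -1.01790778e-03],
       [-1.15449397e-04, -2.91635347e-01,  9.56529566e-01,
        -1.41489434e-01],
       [ 0.00000000e+00,  0.00000000e+00,  0.00000000e+00,
         1.00000000e+00]])}
{'clock': 0.15, 'joints': array([-0.102599  ,  0.43507085,  0.02498025,  1.57386027, -0.01159419,
        1.13398727, -0.07513017]), 'dq': array([ 0.00070823, -0.00151959, -0.00020295, -0.00254409,  0.00123939,
        0.00045885,  0.00089041]), 'joint_efforts': array([ 9.13879558e-04, -6.68263149e+01,  9.85680185e-01, -3.14695251e+01,
       -6.03506877e-02,  3.94195947e-02,  8.07748006e-05]), 'position': array([ 6.24648653e-01, -4.99315824e-05,  2.43131148e-01]), 'ee_rot': array([-2.22102584e+00, -2.22079791e+00,  1.43415334e-03]), 'force': array([-0.21318359,  0.05811531, -0.31372038]), 'ft_torque': array([-0.00954747,  0.01541351, -0.04108477]), 'width': 1.0012808712422279}
```

View pics/scene0.png

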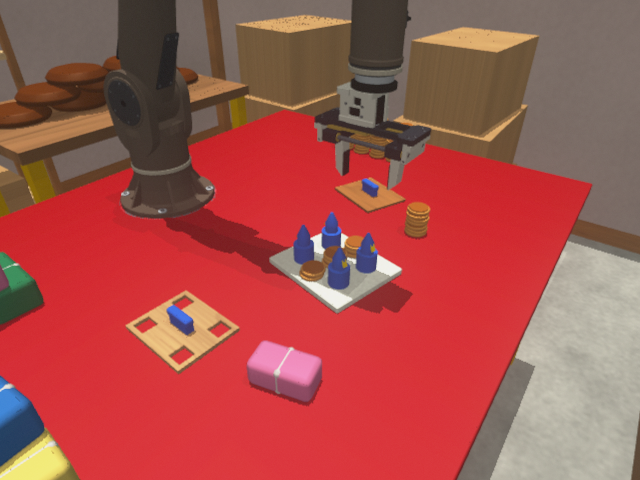

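View pics/side0.png

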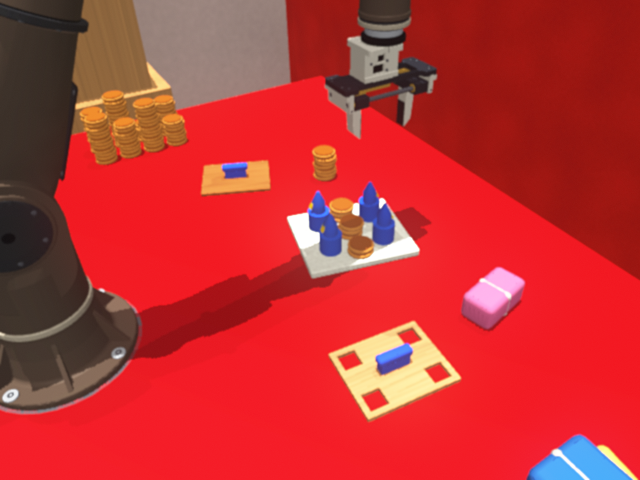

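View pics/wrist0.png

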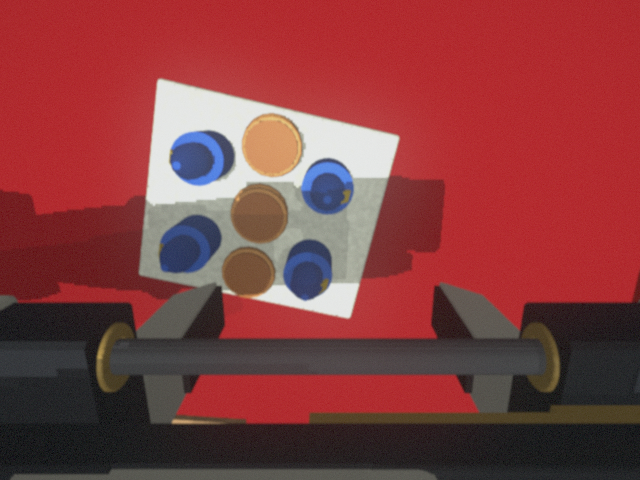

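The scene view shows the holed board at about (182,328) and the stand at about (335,265). The side view shows the board at about (394,368) and the stand at about (352,240). The plain board and biscuit stack are on the +y side. Next I'll extract corners.

```bash
cat >> h.py <<'E'
def quad(mask):
    cs,_=cv2.findContours(mask,cv2.RETR_EXTERNAL,cv2.CHAIN_APPROX_NONE)
    c=cv2.convexHull(max(cs,key=cv2.contourArea))
    for e in np.linspace(2,30,57):
        a=cv2.approxPolyDP(c,e,True)
        if len(a)<=4:break
    return a[:,0,:].astype(float),cv2.contourArea(c)
def roi(m,b):
    o=np.zeros_like(m);x0,y0,x1,y1=b;o[y0:y1,x0:x1]=m[y0:y1,x0:x1];return o
def order(P,ref=None):
    c=P.mean(0);return P[np.argsort(np.arctan2(*(P-c).T[:2][::-1]))]
E
python3 - <<'E'
from h import *
np.set_printoptions(precision=4,suppress=True)
B={'scene0.png':(110,280,250,375),'side0.png':(315,310,470,425)}
S={'scene0.png':(255,225,415,310),'side0.png':(275,195,430,280)}
bl={'scene0.png':(160,300,200,340),'side0.png':(370,340,415,378)}
for nm,RO,zz in (('board',B,0.008),('base',S,0.015),('handle',bl,.04)):
  res={}
  for f in RO:
    im=np.load('pics/'+f+'.npz')['im'];h=cv2.cvtColor(im,cv2.COLOR_RGB2HSV)
    if nm=='board': m=cv2.inRange(h,(9,60,90),(28,200,255))
    elif nm=='base': m=cv2.inRange(h,(0,0,90),(180,60,255))
    else: m=cv2.inRange(h,(105,120,50),(130,255,255))
    m=cv2.morphologyEx(roi(m,RO[f]),cv2.MORPH_OPEN,np.ones((2,2)))
    q,a=quad(m); P=np.array([plane(f,u,v,zz) for u,v in q]); k=np.argsort(np.arctan2(*(P-P.mean(0)).T[:2][::-1]))
    q=q[k];P=P[k];res[f]=q
    print(nm,f,a,q.tolist());print(P[:,:2],'c',P.mean(0)[:2],'edges',np.linalg.norm(P-np.roll(P,-1,0),axis=1),'ang',np.degrees(np.arctan2(*(np.roll(P,-1,0)-P).T[:2][::-1])))
  if len(res)==2:
    a,b=res.values()
    for i in range(min(len(a),len(b))): 
        print('tri',*tri('scene0.png',a[i],'side0.png',b[i]))
E
```

```text
board scene0.png 4887.5 [[127.0, 326.0], [178.0, 373.0], [239.0, 331.0], [188.0, 292.0]]
[[ 0.3633 -0.377 ]
 [ 0.5223 -0.3927]
 [ 0.5352 -0.2678]
 [ 0.3777 -0.2499]] c [ 0.4496 -0.3219] edges [0.1597 0.1255 0.1586 0.128 ] ang [ -5.6255  84.0583 173.49   -96.4602]
board side0.png 7424.5 [[369.0, 421.0], [461.0, 380.0], [415.0, 322.0], [330.0, 354.0]]
[[ 0.3568 -0.3822]
 [ 0.5142 -0.3947]
 [ 0.5268 -0.2656]
 [ 0.3696 -0.2512]] c [ 0.4419 -0.3234] edges [0.158  0.1297 0.1579 0.1316] ang [ -4.5339  84.4284 174.7581 -95.5946]
tri [ 0.359  -0.3771  0.003 ] 0.004392427491921963
tri [ 0.5179 -0.391   0.0023] 0.0014829910043004213
tri [ 0.5302 -0.2628  0.0022] 0.0020322523956733188
tri [ 0.372  -0.2465  0.0023] 0.0009505321120645374
base scene0.png 4839.0 [[271.0, 259.0], [333.0, 310.0], [401.0, 274.0], [379.0, 256.0]]
[[ 0.4435 -0.0758]
 [ 0.6443 -0.1302]
 [ 0.6969  0.0436]
 [ 0.6278  0.0728]] c [ 0.6031 -0.0224] edges [0.2081 0.1815 0.075  0.2367] ang [ -15.1546   73.1754  157.0638 -141.1133]
base side0.png 5868.5 [[313.0, 278.0], [419.0, 252.0], [396.0, 218.0], [288.0, 218.0]]
[[ 0.4287 -0
[... 409 characters left out ...]
], [185.0, 325.0], [192.0, 322.0], [176.0, 307.0]]
[[ 0.4217 -0.3256]
 [ 0.4757 -0.3327]
 [ 0.4797 -0.3209]
 [ 0.4268 -0.3121]] c [ 0.4509 -0.3228] edges [0.0545 0.0125 0.0536 0.0144] ang [  -7.5536   71.4422  170.5978 -110.8673]
handle side0.png 617.0 [[382.0, 373.0], [409.0, 363.0], [408.0, 345.0], [377.0, 358.0]]
[[ 0.4042 -0.3432]
 [ 0.4489 -0.3486]
 [ 0.4683 -0.3203]
 [ 0.4134 -0.3168]] c [ 0.4337 -0.3322] edges [0.045  0.0343 0.055  0.028 ] ang [  -6.9922   55.5818  176.2926 -109.2147]
tri [ 0.4122 -0.3265  0.027 ] 0.014855570860046761
tri [ 0.4611 -0.3294  0.021 ] 0.013286667665349302
tri [ 0.4725 -0.3159  0.0325] 0.000753001049727363
tri [ 0.4184 -0.3086  0.0308] 0.003654920020319804
```

```bash
python3 - <<'E'
from h import *
np.set_printoptions(precision=4,suppress=True)
f='wrist0.png'
im=np.load('pics/'+f+'.npz')['im'];h=cv2.cvtColor(im,cv2.COLOR_RGB2HSV)
m=cv2.bitwise_not(cv2.bitwise_or(cv2.inRange(h,(0,110,0),(8,255,255)),cv2.inRange(h,(168,110,0),(180,255,255))))
m=roi(m,(100,50,440,283)); cv2.imwrite('pics/m.png',m)
L=[]
for a,b in (((158,79),(399,136)),((399,136),(350,318)),((350,318),(139,275)),((139,275),(158,79))):
    A=plane(f,*a,.015);B=plane(f,*b,.015);print(A[:2],np.linalg.norm(B-A),np.degrees(np.arctan2(*(B-A)[:2][::-1])));L.append(A)
print('centre',np.mean(L,0))
# rough tips
for p in ((177,163),(165,250),(326,197),(310,290)):print(plane(f,*p,.1))
E
```

```text
[0.4759 0.1105] 0.2172925213599271 -12.747865316505523
[0.6879 0.0625] 0.1878599448167462 -102.67036308458694
[ 0.6467 -0.1208] 0.21799510206613457 167.30604643294777
[ 0.434  -0.0729] 0.1880654271838503 77.11553411739943
centre [ 0.5611 -0.0052  0.015 ]
[0.5165 0.0476 0.1   ]
[ 0.5002 -0.0176  0.1   ]
[0.6223 0.0232 0.1   ]
[ 0.6097 -0.0505  0.1   ]
```

View pics/m.png

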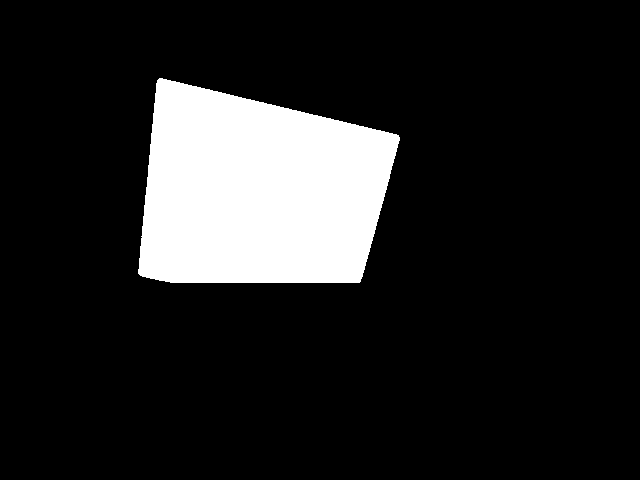

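The wrist view gives the stand centre at (0.561, -0.005) and a yaw of -12.7°. Its edges measure 217 x 188 mm against the stated 220 x 190. I'll move over the board and turn the jaws across the handle.

```bash
python3 -m creep '[[[-4,-8,0,0,0,-8.5,1],[-7,-14,0,0,0,-17,1],[-10,-18,0,0,0,-25.5,1],[-12,-22,0,0,0,-34,1],[-14,-25,0,0,0,-42.5,1]]]'; python3 -m creep '[[[-2,-3,0,0,0,-8.5,1],[-3,-5,0,0,0,-17,1],[-4,-7,0,0,0,-25.5,1],[-4,-7.2,0,0,0,-34,1],[-4,-7.2,0,0,0,-42.5,1]]]';python3 -m creep '[[[0,0,0,0,0,-8.5,1],[0,0,0,0,0,-10.5,1],[0,0,0,0,0,-10.5,1],[0,0,0,0,0,-10.5,1]]]'
python3 - <<'E'
from h import *
s=arm.observe();print(s);snap('wrist','w1.png')
E
```

```text
clock: 0.65
position: [0.5027, -0.2201, 0.2437]
ee_rot: [2.879, 1.256, 0.0]
force: [1.1, -0.6, 0.6]
width: 1.002
clock: 1.15
position: [0.4632, -0.2916, 0.2436]
ee_rot: [3.139, 0.124, -0.0]
force: [0.6, 0.7, -0.6]
width: 1.001
clock: 1.55
position: [0.4639, -0.2904, 0.2436]
ee_rot: [-3.138, 0.148, 0.001]
force: [0.3, -0.7, 0.1]
width: 1.003
{'clock': 1.55, 'joints': array([ 0.10598762,  0.3206721 ,  0.46811046,  1.79258287, -0.16299199,
        1.06690481, -1.03256171]), 'dq': array([ 0.00390772, -0.00146901, -0.00198943, -0.00124592,  0.0017671 ,
        0.00020444,  0.00138504]), 'joint_efforts': array([-1.27184023e-01, -5.21371508e+01,  5.33445328e+00, -3.00844109e+01,
       -5.84712764e-02, -4.68963955e-02, -1.20600681e-01]), 'position': array([ 0.46388846, -0.29044447,  0.24358427]), 'ee_rot': array([-3.13801008e+00,  1.48250950e-01,  6.19727154e-04]), 'force': array([ 0.31535372, -0.67932581,  0.12468724]), 'ft_torque': array([ 0.04850493,  0.08523193, -0.03131017]), 'width': 1.0031863279856768}
```

View pics/w1.png

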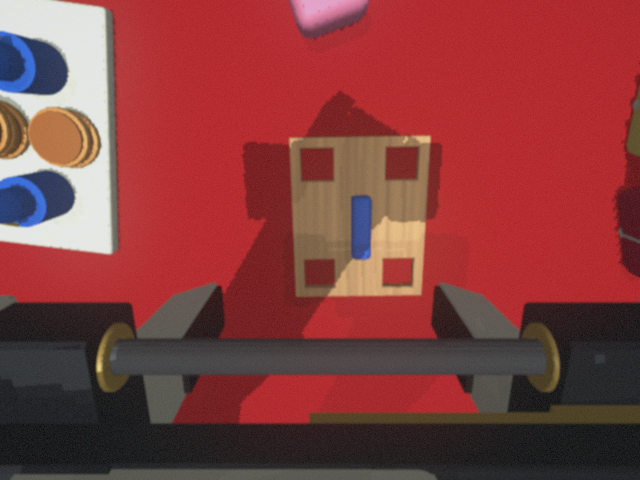

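The wrist view shows the board with corners near (290,138), (430,136), (423,296) and (295,297), and its blue handle around (361,227). Now I'll measure it.

```bash
cat >> h.py <<'E'
def rep(f,q,z):
    P=np.array([plane(f,u,v,z) for u,v in q]);E=np.roll(P,-1,0)-P
    print('px',q.round(1).tolist());print('c',P.mean(0),'len',np.linalg.norm(E,axis=1),'ang',np.degrees(np.arctan2(E[:,1],E[:,0])))
def wood(f,b):
    h=cv2.cvtColor(np.load('pics/'+f+'.npz')['im'],cv2.COLOR_RGB2HSV)
    return cv2.morphologyEx(roi(cv2.inRange(h,(10,40,60),(30,220,255)),b),cv2.MORPH_OPEN,np.ones((3,3)))
def blue(f,b):
    h=cv2.cvtColor(np.load('pics/'+f+'.npz')['im'],cv2.COLOR_RGB2HSV)
    return roi(cv2.inRange(h,(100,100,40),(132,255,255)),b)
np.set_printoptions(precision=4,suppress=True)
E
python3 - <<'E'
from h import *
f='w1.png'
q,a=quad(wood(f,(270,120,440,300)));rep(f,q,.008)
q,a=quad(blue(f,(330,180,390,275)));rep(f,q,.04)
E
```

```text
px [[428.0, 135.0], [420.0, 294.0], [296.0, 295.0], [290.0, 138.0]]
c [ 0.4424 -0.3191  0.008 ] len [0.1602 0.1289 0.1586 0.1273] ang [175.873   85.1174  -4.7191 -94.1806]
px [[370.0, 200.0], [366.0, 258.0], [355.0, 257.0], [352.0, 199.0]]
c [ 0.4423 -0.3189  0.04  ] len [0.0545 0.0102 0.0545 0.016 ] ang [172.5124  79.1131  -1.4446 -98.6127]
```

```bash
python3 -m creep '[[[-1,-1.4,-4,0,0,0.9,1],[-2.15,-2.85,-8,0,0,0.9,1],[-2.15,-2.85,-8,0,0,0.9,1],[-2.15,-2.85,-8,0,0,0.9,1],[-2.15,-2.85,-8,0,0,0.9,1]]]'
python3 - <<'E'
from h import *
s=arm.observe();print(s['position'],s['ee_rot']);snap('wrist','w2.png')
E
```

```text
clock: 2.1
position: [0.4439, -0.3191, 0.1652]
ee_rot: [3.138, -0.125, 0.004]
force: [0.4, -0.4, 0.1]
width: 0.999
[ 0.4439 -0.3191  0.1652] [ 3.1384 -0.1246  0.0036]
```

View pics/w2.png

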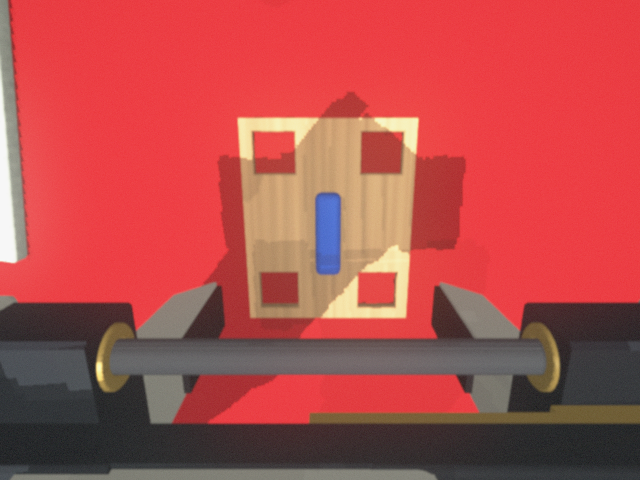

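```bash
python3 - <<'E'
from h import *
f='w2.png'
m=wood(f,(225,105,430,330)); q2,a=quad(m);rep(f,q2,.008)
b2,a=quad(blue(f,(300,180,350,285)));rep(f,b2,.04)
q1=np.array([[428.0, 135.0], [420.0, 294.0], [296.0, 295.0], [290.0, 138.0]])
b1=np.array([[370.0, 200.0], [366.0, 258.0], [355.0, 257.0], [352.0, 199.0]])
for A,B in ((q1,q2),(b1,b2)):
    k=lambda Q:Q[np.argsort(np.arctan2(*(Q-Q.mean(0)).T[::-1]))]
    for x,y in zip(k(A),k(B)):print(tri('w1.png',x,f,y))
E
```

```text
px [[417.0, 118.0], [405.0, 316.0], [250.0, 316.0], [238.0, 118.0]]
c [ 0.4424 -0.3193  0.008 ] len [0.1588 0.1299 0.1587 0.1292] ang [175.5846  85.4543  -4.6458 -94.5276]
px [[335.0, 194.0], [337.0, 272.0], [321.0, 273.0], [316.0, 199.0]]
c [ 0.4427 -0.3192  0.04  ] len [0.057  0.0116 0.0544 0.0134] ang [177.2361  89.2952  -1.1993 -79.6185]
(array([ 0.5266, -0.2622,  0.0127]), np.float64(0.0001069628164976396))
(array([ 0.5159, -0.3945, -0.0144]), np.float64(0.0007690350903944637))
(array([ 0.3509, -0.3801, -0.0053]), np.float64(0.0001106095582270924))
(array([ 0.3698, -0.2491,  0.0109]), np.float64(0.00015426905044749884))
(array([ 0.4686, -0.3133,  0.0329]), np.float64(0.0012024508064256139))
(array([ 0.4768, -0.3262,  0.0741]), np.float64(0.0026732974447831077))
(array([ 0.4033, -0.3238,  0.0106]), np.float64(0.00022510825691971937))
(array([ 0.4143, -0.3121,  0.0367]), np.float64(0.0012494306622021104))
```

The board is at (0.4424, -0.3192) with yaw -4.5°, and its heights agree with the text: board about 0, handle top about 39 mm. I'll descend to just above the board and grip.

```bash
python3 -m creep '[[[-0.1,0,-4.5,0,0,0,1],[-0.1,0,-8.5,0,0,0,1],[-0.1,0,-11.5,0,0,0,1],[-0.1,0,-13.2,0,0,0,1],[-0.1,0,-13.4,0,0,0,1]]]' 40;  python3 -m creep '[[[0,0,0,0,0,0,-0.2],[0,0,0,0,0,0,-0.9],[0,0,0,0,0,0,-0.9],[0,0,0,0,0,0,-0.9],[0,0,0,0,0,0,-0.9]]]' 40
```

```text
clock: 2.65
position: [0.4419, -0.3182, 0.0289]
ee_rot: [-3.138, 0.124, 0.002]
force: [-0.4, -0.8, 0.5]
width: 1.0
clock: 3.15
position: [0.4418, -0.3192, 0.0303]
ee_rot: [3.139, -0.126, 0.001]
force: [-0.3, 0.1, -0.3]
width: 0.612
```

```bash
python3 -m creep '[[[0,0,0,0,0,0,-0.9],[0,0,0,0,0,0,-0.9],[0,0,0,0,0,0,-0.9],[0,0,0,0,0,0,-0.9],[0,0,0,0,0,0,-0.9]]]' 40;  python3 -m creep '[[[0,0,0,0,0,0,-0.9],[0,0,0,0,0,0,-0.9],[0,0,0,0,0,0,-0.9],[0,0,0,0,0,0,-0.9]]]' 40
```

```text
clock: 3.65
position: [0.4414, -0.3191, 0.0297]
ee_rot: [3.139, -0.126, -0.0]
force: [0.6, 1.3, 0.0]
width: 0.194
clock: 4.05
position: [0.4415, -0.3191, 0.0297]
ee_rot: [3.139, -0.126, -0.0]
force: [0.4, 0.5, -0.7]
width: 0.192
```

```bash
python3 -m creep '[[[0,0,1,0,0,0,-0.9],[0,0,3,0,0,0,-0.9],[0,0,7,0,0,0,-0.9],[0,0,11,0,0,0,-0.9],[0,0,14,0,0,0,-0.9]]]' 40;  python3 -m creep '[[[0,0,0,0,0,0,-0.9],[0,0,0,0,0,0,-0.9]]]'
python3 - <<'E'
from h import *
s=arm.observe();print(s['position'],s['ee_rot'],s['force'],s['ft_torque']);snap('wrist','w3.png');snap('scene','s3.png')
E
```

```text
clock: 4.55
position: [0.4415, -0.3195, 0.1727]
ee_rot: [3.138, -0.127, 0.002]
force: [0.5, -0.8, -0.7]
width: 0.191
clock: 4.75
position: [0.4417, -0.319, 0.1706]
ee_rot: [3.139, -0.126, 0.002]
force: [-0.4, 1.2, -1.7]
width: 0.192
[ 0.4417 -0.319   0.1706] [ 3.1387 -0.126   0.0024] [-0.395   1.2433 -1.6539] [ 0.096   0.1603 -0.0128]
```

View pics/w3.png

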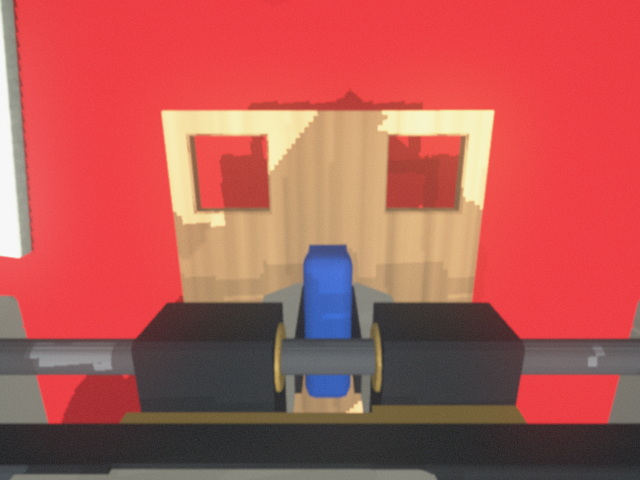

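View pics/s3.png

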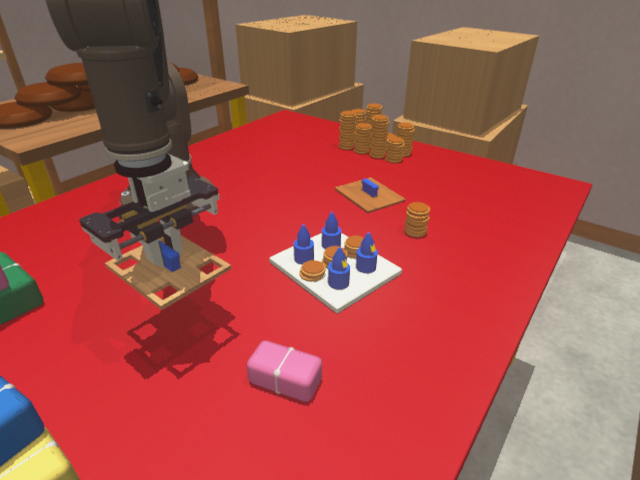

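The board is held level in the jaws (opening 0.192, about 17.7 mm). I'll cross-check the stand using w1's visible corners near (115,8) and (116,253) and the post tips.

```bash
python3 - <<'E'
from h import *
im=np.load('pics/w1.png.npz')['im'];cv2.imwrite('pics/z.png',cv2.resize(im[:270,:140,::-1],None,fx=2.2,fy=2.2))
for p in ((113,7),(116,252)): print(plane('w1.png',*p,.015))
im=np.load('pics/wrist0.png.npz')['im'];cv2.imwrite('pics/z2.png',cv2.resize(im[70:330,120:420,::-1],None,fx=2.2,fy=2.2))
E
```

```text
[ 0.6452 -0.1292  0.015 ]
[ 0.4344 -0.0782  0.015 ]
```

View pics/z.png

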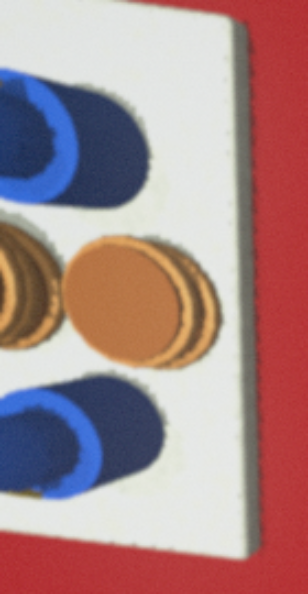

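View pics/z2.png

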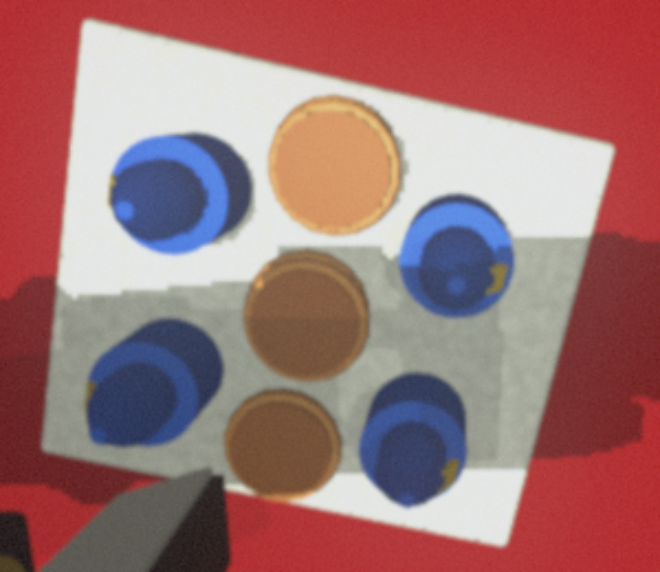

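```bash
python3 - <<'E'
from h import *
P=np.array([plane('wrist0.png',*p,.1) for p in ((175.9,165.5),(327.3,199.5),(305.5,297.7),(164.5,268.2))])
E=np.roll(P,-1,0)-P
print(P,P.mean(0),np.linalg.norm(E,axis=1),np.degrees(np.arctan2(E[:,1],E[:,0])))
for p in ((107,7),(112,253)): print(plane('w1.png',*p,.015))
print(tri('wrist0.png',(350,318),'w1.png',(107,7)),tri('wrist0.png',(139,275),'w1.png',(112,253)))
# scene/side tips
E
```

```text
[[ 0.5155  0.0459  0.1   ]
 [ 0.6232  0.0214  0.1   ]
 [ 0.6061 -0.0571  0.1   ]
 [ 0.498  -0.0323  0.1   ]] [ 0.5607 -0.0055  0.1   ] [0.1105 0.0803 0.1108 0.0801] [ -12.8162 -102.3275  167.0894   77.3973]
[ 0.6457 -0.1243  0.015 ]
[ 0.4338 -0.074   0.015 ]
(array([ 0.6468, -0.1226,  0.0115]), np.float64(0.00022183364262234518)) (array([ 0.4334, -0.0733,  0.0138]), np.float64(3.4436127115845065e-05))
```

The post tips measure 110.5 x 80.2 mm apart (110 x 80 expected). That puts the stand centre at (0.5607, -0.0055) with yaw -12.7°, and the base's two-view height is 12–14 mm. Moving over it.

```bash
python3 -m creep '[[[1,2.5,0.5,0,0,-2,-0.9],[2.4,6.5,1,0,0,-4,-0.9],[3.8,10.5,1,0,0,-6,-0.9],[5.2,14.5,1,0,0,-8.1,-0.9],[6.7,18.5,1,0,0,-8.1,-0.9]]]';  python3 -m creep '[[[1.5,4,0,0,0,0,-0.9],[2.9,7.6,0,0,0,0,-0.9],[4.2,10.6,0,0,0,0,-0.9],[5.1,12.8,0,0,0,0,-0.9],[5.1,12.8,0,0,0,0,-0.9]]]'
python3 -m creep '[[[0,0,0,0,0,0,-0.9],[0,0,0,0,0,0,-0.9]]]'
python3 - <<'E'
from h import *
s=arm.observe();print(s['position'],s['ee_rot'],s['force'],s['joints']);snap('wrist','w4.png');snap('scene','s4.png');snap('side','d4.png')
a=R.from_rotvec(s['ee_rot']).as_matrix();print(a,np.degrees(np.arctan2(a[1,0],a[0,0])))
E
```

```text
clock: 5.35
position: [0.5078, -0.1323, 0.1785]
ee_rot: [3.122, -0.35, -0.004]
force: [-0.1, 0.4, -1.9]
width: 0.19
clock: 5.85
position: [0.5597, -0.0015, 0.178]
ee_rot: [-3.123, 0.338, 0.004]
force: [0.9, 0.7, -1.7]
width: 0.19
clock: 6.05
position: [0.5587, -0.0073, 0.179]
ee_rot: [3.121, -0.35, -0.003]
force: [-0.1, -0.5, -1.8]
width: 0.19
[ 0.5587 -0.0073  0.179 ] [ 3.121  -0.3497 -0.0026] [-0.0592 -0.5376 -1.8118] [-0.3967  0.4079  0.4275  1.8432 -0.2046  0.9357 -1.6718]
[[ 0.9752 -0.2213 -0.0018]
 [-0.2213 -0.9752 -0.0009]
 [-0.0015  0.0012 -1.    ]] -12.78806320402267
```

View pics/w4.png

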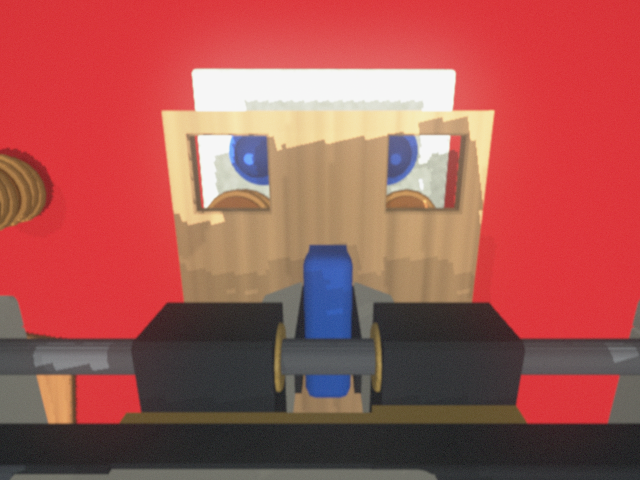

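View pics/s4.png

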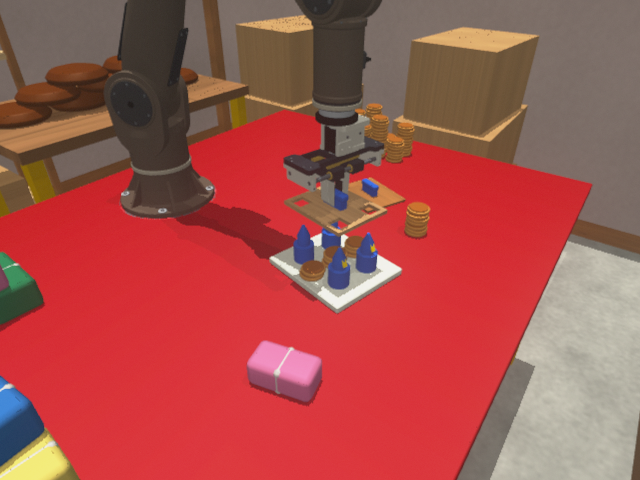

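View pics/d4.png

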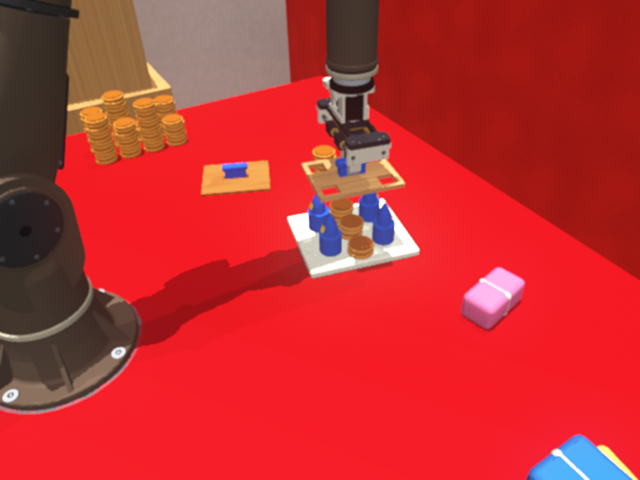

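The wrist view shows the two far tips at about (250,158) and (396,158) through the holes. I'll check their world positions.

```bash
python3 - <<'E'
from h import *
print(plane('w4.png',250,158,.1),plane('w4.png',396,158,.1))
c=np.array([.5607,-.0055]);a=np.radians(-12.75);r=np.array([[np.cos(a),-np.sin(a)],[np.sin(a),np.cos(a)]])
for p in ((.055,.04),(.055,-.04)):print(c+r@p)
print(tri('wrist0.png',(327.3,199.5),'w4.png',(250,158)),tri('wrist0.png',(305.5,297.7),'w4.png',(396,158)))
# hole corners: board top plane
zt=.179-.0297+.008
for q in ([[190,134],[270,134],[270,211],[196,211]],[[387,134],[466,134],[461,211],[387,211]]):
    P=np.array([plane('w4.png',*p,zt) for p in q]);print('hole',P.mean(0),np.linalg.norm(np.roll(P,-1,0)-P,axis=1))
E
```

```text
[0.6231 0.0211 0.1   ] [ 0.6055 -0.0569  0.1   ]
[0.6232 0.0214]
[ 0.6055 -0.0567]
(array([0.6232, 0.0212, 0.0993]), np.float64(0.0001265286764107728)) (array([ 0.6059, -0.0567,  0.101 ]), np.float64(0.0005597036417200195))
hole [0.6218 0.0182 0.1573] [0.0318 0.0314 0.0312 0.0314]
hole [ 0.6043 -0.0592  0.1573] [0.0315 0.0315 0.0312 0.0315]
```

The tips triangulate to z = 0.100. The holes are off by (-1.3, -2.7) mm, so I'll correct that and lower gently.

```bash
python3 -m creep '[[[0.13,0.26,-1,0,0,0,-0.9],[0.13,0.26,-2.5,0,0,0,-0.9],[0.13,0.26,-4,0,0,0,-0.9],[0.13,0.26,-4.8,0,0,0,-0.9],[0.13,0.26,-4.8,0,0,0,-0.9]]]';  python3 -m creep '[[[0,0,0,0,0,0,-0.9],[0,0,-0.6,0,0,0,-0.9],[0,0,-1.2,0,0,0,-0.9],[0,0,-1.8,0,0,0,-0.9],[0,0,-2.3,0,0,0,-0.9]]]'
python3 -m creep '[[[0,0,-0.2,0,0,0,-0.9],[0,0,-0.2,0,0,0,-0.9]]]'
python3 - <<'E'
from h import *
s=arm.observe();print(s['position'],s['force'],s['ft_torque']);snap('wrist','w5.png');snap('side','d5.png')
E
```

```text
clock: 6.7
position: [0.5599, -0.0036, 0.1304]
ee_rot: [3.122, -0.348, -0.004]
force: [0.6, -0.2, -1.1]
width: 0.192
clock: 7.2
position: [0.5606, -0.0034, 0.1082]
ee_rot: [3.122, -0.347, -0.0]
force: [0.1, -0.0, -1.4]
width: 0.192
clock: 7.4
position: [0.5606, -0.0035, 0.1063]
ee_rot: [3.122, -0.348, -0.001]
force: [-0.2, -0.7, -1.3]
width: 0.192
[ 0.5606 -0.0035  0.1063] [-0.2125 -0.6507 -1.324 ] [0.0381 0.1539 0.0001]
```

View pics/w5.png

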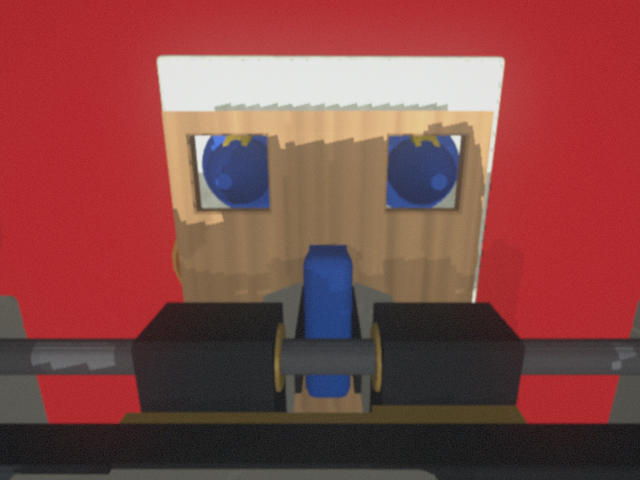

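View pics/d5.png

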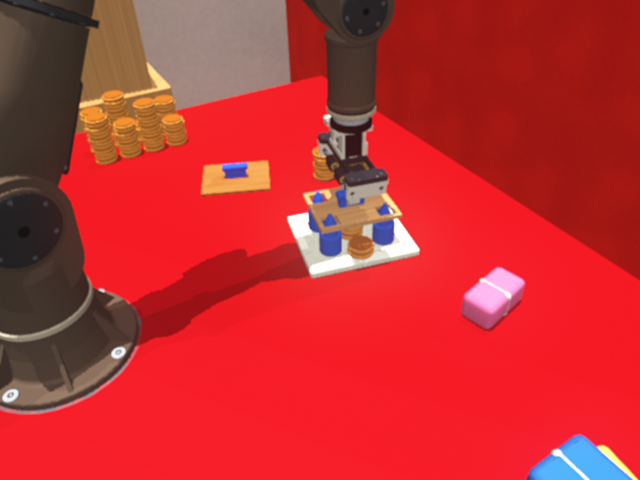

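The posts show inside the holes, with tips at (223,181) and (439,181). I'll check the centring.

```bash
python3 - <<'E'
from h import *
f='w5.png';a=plane(f,223,181,.1);b=plane(f,439,181,.1);print(a,b)
zt=.1063-.0297+.008
H=[]
for q in ([[190,134],[270,134],[270,211],[196,211]],[[387,134],[466,134],[461,211],[387,211]]):
    H.append(np.mean([plane(f,*p,zt) for p in q],0))
print(H,a-H[0],b-H[1])
E
```

```text
[0.623 0.022 0.1  ] [ 0.6053 -0.0567  0.1   ]
[array([0.6237, 0.0222, 0.0846]), array([ 0.6063, -0.0553,  0.0846])] [-0.0007 -0.0002  0.0154] [-0.001  -0.0014  0.0154]
```

```bash
python3 -m creep '[[[-0.08,-0.08,0,0,0,0,-0.9],[-0.08,-0.08,-0.3,0,0,0,-0.9],[-0.08,-0.08,-0.6,0,0,0,-0.9],[-0.08,-0.08,-0.9,0,0,0,-0.9],[-0.08,-0.08,-1.0,0,0,0,-0.9]]]' 60;  python3 -m creep '[[[0,0,-0.1,0,0,0,-0.9],[0,0,-0.1,0,0,0,-0.9],[0,0,-0.1,0,0,0,-0.9]]]'
```

```text
clock: 8.0
position: [0.561, -0.0044, 0.0976]
ee_rot: [-3.122, 0.348, -0.003]
force: [-2.1, -0.5, 14.2]
width: 0.192
clock: 8.3
position: [0.5611, -0.0043, 0.0969]
ee_rot: [-3.122, 0.348, -0.004]
force: [-2.1, 0.4, 11.7]
width: 0.188
```

Contact is on the catches: underside at about 67 mm, reaction about 13 N. Now pressing on in small steps.

```bash
python3 -m creep '[[[0,0,-0.1,0,0,0,-0.9],[0,0,-0.2,0,0,0,-0.9],[0,0,-0.3,0,0,0,-0.9]]]' 60;  python3 -m creep '[[[0,0,-0.1,0,0,0,-0.9],[0,0,-0.2,0,0,0,-0.9],[0,0,-0.3,0,0,0,-0.9]]]'
```

```text
clock: 8.6
position: [0.5612, -0.0043, 0.094]
ee_rot: [-3.121, 0.348, -0.004]
force: [-0.5, -0.8, 13.7]
width: 0.188
clock: 8.9
position: [0.5606, -0.0041, 0.0904]
ee_rot: [-3.122, 0.347, -0.002]
force: [-1.2, -0.1, 7.1]
width: 0.192
```

```bash
python3 -m creep '[[[0,0,-0.1,0,0,0,-0.9],[0,0,-0.2,0,0,0,-0.9],[0,0,-0.3,0,0,0,-0.9]]]';  python3 -m creep '[[[0,0,-0.1,0,0,0,-0.9],[0,0,-0.2,0,0,0,-0.9],[0,0,-0.3,0,0,0,-0.9]]]'
```

```text
clock: 9.2
position: [0.5606, -0.0042, 0.0873]
ee_rot: [-3.122, 0.348, -0.002]
force: [-0.8, 0.6, 7.7]
width: 0.192
clock: 9.5
position: [0.5596, -0.0042, 0.0846]
ee_rot: [-3.122, 0.348, 0.001]
force: [-12.3, 2.3, 29.1]
width: 0.189
```

```bash
python3 - <<'E'
from h import *
s=arm.observe();print(s['position'],s['force'],s['ft_torque']);snap('wrist','w6.png');snap('side','d6.png')
E
```

```text
[ 0.5596 -0.0042  0.0846] [-12.3387   2.2922  29.0672] [0.3318 2.5496 0.0356]
```

View pics/w6.png

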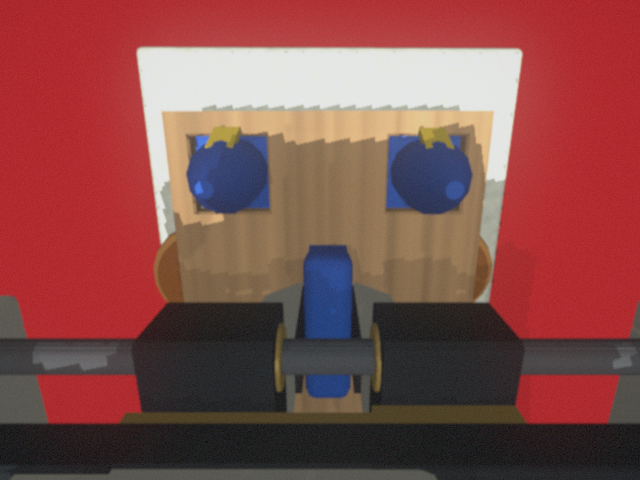

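The TCP is at 84.6 mm, so the underside is at 54.9 mm. It hit a hard stop at 29 N, and the yellow catches now show above the board. I'll relieve the load, let go, back off and look.

```bash
python3 -m creep '[[[0.05,0,0.15,0,0,0,-0.9],[0.08,0,0.25,0,0,0,-0.9],[0.08,0,0.25,0,0,0,-0.9]]]';  python3 -m creep '[[[0,0,0,0,0,0,-0.3],[0,0,0,0,0,0,-0.3],[0,0,0,0,0,0,-0.3],[0,0,0,0,0,0,-0.3],[0,0,0,0,0,0,-0.3]]]'
```

```text
clock: 9.9
position: [0.5608, -0.0043, 0.0858]
ee_rot: [3.122, -0.347, -0.0]
force: [1.0, -0.4, -4.9]
width: 0.192
clock: 10.4
position: [0.5609, -0.0043, 0.0863]
ee_rot: [-3.122, 0.348, -0.0]
force: [0.2, -0.1, 0.6]
width: 0.35
```

```bash
python3 -m creep '[[[0,0,1,0,0,0,-0.3],[0,0,3,0,0,0,-0.3],[0,0,7,0,0,0,-0.3],[0,0,12,0,0,0,-0.3],[0,0,16,0,0,0,-0.3]]]';  python3 -m creep '[[[-2,0,0,0,0,0,-0.3],[-4,0,0,0,0,0,-0.3],[-4,0,0,0,0,0,-0.3]]]'
python3 - <<'E'
from h import *
s=arm.observe();print(s['position'],s['force']);snap('wrist','w7.png');snap('side','d7.png');i=snap('scene','s7.png')
d=np.load('pics/d7.png.npz')['im']
cv2.imwrite('pics/z7.png',np.hstack([cv2.resize(i[190:320,250:420,::-1],(400,306),interpolation=2),cv2.resize(d[165:295,275:445,::-1],(400,306),interpolation=2)]))
E
```

```text
clock: 10.9
position: [0.5609, -0.0047, 0.2496]
ee_rot: [-3.122, 0.349, -0.003]
force: [0.9, 1.1, 0.5]
width: 0.352
clock: 11.2
position: [0.5188, -0.0046, 0.2473]
ee_rot: [-3.121, 0.348, 0.0]
force: [-0.3, 0.6, 0.6]
width: 0.347
[ 0.5188 -0.0046  0.2473] [-0.3405  0.6104  0.6151]
```

View pics/w7.png

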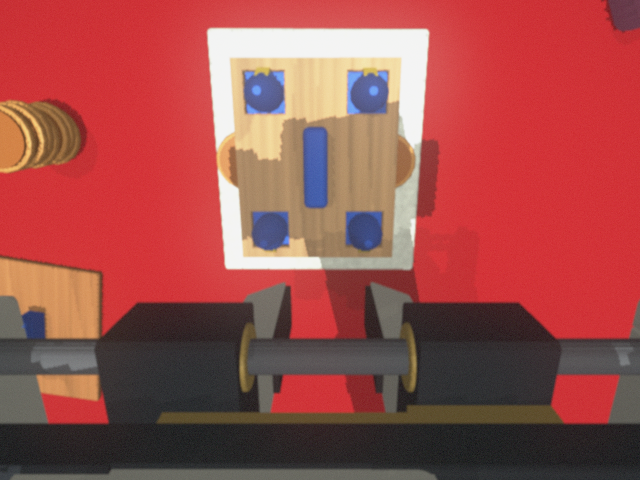

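View pics/z7.png

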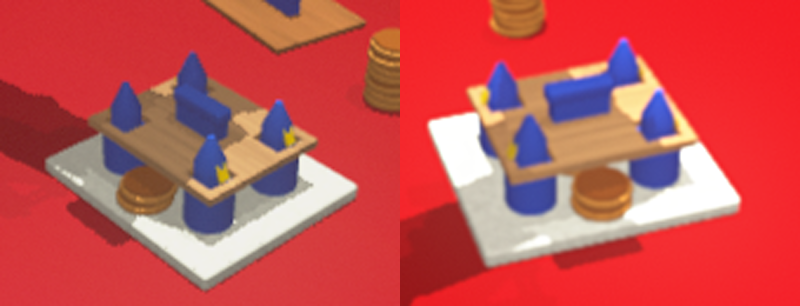

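All four posts come through the board. I'll check level by measuring the size of each edge in the wrist view and triangulating the corners.

```bash
python3 - <<'E'
from h import *
f='w7.png'
im=np.load('pics/'+f+'.npz')['im'];cv2.imwrite('pics/z8.png',cv2.resize(im[20:280,200:440,::-1],None,fx=2.3,fy=2.3,interpolation=2))
q=np.array([[402,57],[392,257],[243,257],[230,58]],float);rep(f,q,.063)
im=np.load('pics/d7.png.npz')['im'];cv2.imwrite('pics/z9.png',cv2.resize(im[175:275,285:435,::-1],None,fx=5,fy=5,interpolation=2))
im=np.load('pics/s7.png.npz')['im'];cv2.imwrite('pics/z10.png',cv2.resize(im[205:295,280:400,::-1],None,fx=6,fy=6,interpolation=2))
E
```

```text
px [[402.0, 57.0], [392.0, 257.0], [243.0, 257.0], [230.0, 58.0]]
c [ 0.5609 -0.0053  0.063 ] len [0.16   0.13   0.1594 0.1298] ang [ 167.3104   77.3097  -12.7496 -102.4092]
```

View pics/z8.png

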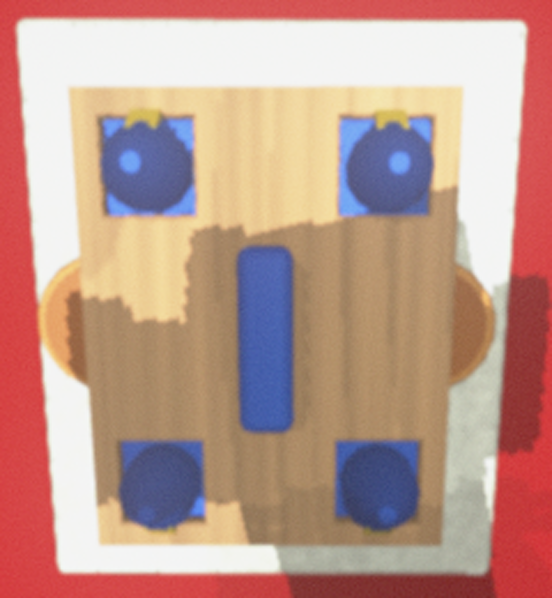

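View pics/z9.png

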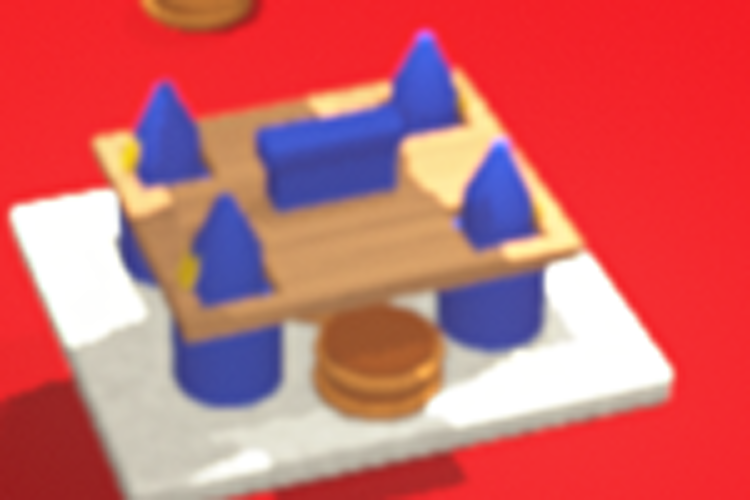

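View pics/z10.png

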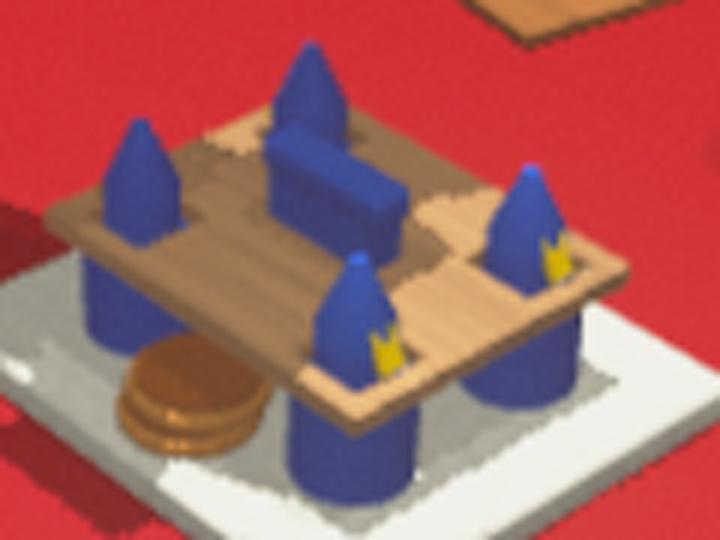

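The board's centre is (0.5609, -0.0053) and its edges are 160.0, 130.0, 159.4 and 129.8 mm on the z = 63 mm plane. The near and far edges agree, so it is home and level. All four catches show above the board and nothing is touching it, so I'm handing in.

```bash
python3 -c "
from cell import arm
print(arm.observe()['clock']);print(arm.sign_off())"
```

```text
11.35
the job is handed in; nothing more can be done
None
```

The holed shelf board is on the stand, pressed home on all four posts and released. I handed the job in at 11.35 s with the arm clear above the stand.

**What I did:** I gripped the board by its handle and lined its holes up with the posts in the wrist view. I lowered it onto the catches and pressed in small steps with readings of 7 to 14 N. It reached a hard stop at 29 N, with the underside worked out as 54.9 mm. I then took the load off, opened the jaws and went straight up.

**Last checks:**
- **Level:** on the plane of a seated board's top (63 mm), the edges measure 160.0, 130.0, 159.4 and 129.8 mm, so the board is level to about 2 mm. Its centre is within 1 mm of the stand's.
- **Catches:** all four show above the board.
- **Bystanders:** the arm never went near the plain board or the biscuit stack, and they look undisturbed in the views. I did not re-measure them.

**Disagreements:**
- The scene and side cameras put the board about 8 mm apart, so I relied on the wrist camera.
- Heights from two wrist views were noisy at single corners; only their average matched the text.
- The last press step read 29 N, above the 8 to 15 N needed, with 12 N sideways. That was at the hard stop and still within the limits.

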